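# Weigh down the spring plate of a bonding jig

## Robot

A 6-joint arm with a two-finger parallel gripper is mounted at the origin on the work surface. World frame = base frame: x ahead of the robot, y to its left, z up, the work surface at z = 0. Lengths are in m, angles in degrees, forces in N, time in s.
With the tool pointing down it reaches from about 0.4 to 0.825 m from the base axis. Payload 7 kg.
Tool frame: the origin (TCP) lies midway between the tips of the shut fingers; the grasp point (between the pads) lies 19 mm behind it; z points along the fingers, y is the direction in which the jaws open and shut (so a half turn about z gives the same grasp; the last joint's range is limited). The gripper opens to 88 mm and grips with 3 to 60 N. Pads are 19 mm wide; open, the fingers measure 130 mm over their backs; the gripper's body (78 mm by 193 mm) begins 47 mm behind the grasp point.
Start: joints at [-50.472, 20.546, 0.682, 0, -70.136, -16.507], TCP at [0.264, -0.621, 0.227] pointing down, gripper open.
Joint ranges: [-176.03, 176.03], [-82.01, 121.73], [-58.28, 71.71], [-173.87, 95.51], [-174.79, -0.11], [-173.66, 173.66]. Speed limits (degrees/s): [136.94, 136.94, 172.46, 180, 180, 180].

## Interface

Orientations are given as a 3x3 rotation matrix whose columns are the frame's x, y, z axes.
In Python, from rig import robot gives the robot as it stands. Calls block until the motion is done:
- robot.goto(position, orientation): joint-space move of the TCP to a pose.
- robot.servo_line(position, ori=None, speed=0.15): straight line of the TCP; ori=None keeps the orientation; speed is the mean speed in m/s.
- robot.movej(angles): joint-space move.
- robot.move_gripper(opening): opening from 0.0 (shut) to 1.0 (fully open); the grip force is fixed at half the most; returns when the fingers have stopped.
- robot.dwell(seconds).
- robot.ik(position, orientation): joint angles nearest the present ones, or None.
- robot.grab_frame(name): name is "side" or "top" or "wrist"; returns (picture, depth): 384x512x3 uint8, red, green, blue; 384x512 float32, m along the optical axis (not along the pixel's ray), 0 where there is no reading.
- robot.camera_info(name): a dict with "vfov" (degrees; the focal length in pixels is half the picture's height over the tangent of half this angle, whatever the lens; pixels are square), "cx", "cy" (the principal point, pixels), "view" (4x4, takes a point from world to camera coordinates); the wrist camera has in their place "T_tool_cam" (4x4, takes a point from camera to tool coordinates, whose origin is the TCP and whose axes are the flange's). Camera axes: x right, y down, z forward; pixel columns grow to the right and rows downward; lengths in m; the calibration is good to about 2 mm. The wrist camera is an equidistant fisheye: a pixel r from the principal point sees the ray r / f radians off the axis. A picture is of the moment at which its call begins: read the wrist's pose just before it. camera_info takes no time and is no camera call.
A pose or a line that the arm cannot do raises robot.Unreachable and nothing moves.
- robot.job_done(): hands the job in, once; it reports no verdict.
Readings, each from a call of its own:
- robot.read_t(): time.
- robot.read_qpos(): joint angles.
- robot.read_qvel(): joint speeds.
- robot.read_effort(): joint torques, N m.
- robot.read_position(): TCP position.
- robot.read_tcp_rot(): TCP orientation.
- robot.read_force(): force on the tool from outside, world axes, zero at the start.
- robot.read_ft_torque(): the same for the moment, N m.
- robot.read_grip_width(): opening from 0.0 (shut) to 1.0 (fully open).
Only numpy, scipy, OpenCV 4.12 (cv2) and the standard library are available. Lean on these libraries where they do the work, as an engineer would, in place of code of your own. Each camera call takes 0.05 s, during which the arm holds its last target.

## Task

A heat-sink block is being bonded to a circuit board in the jig: take the tall steel weight out of its holder, set it down upright on the open bench and let go of it, then take it again by its other pair of sides and lower it between the two cheeks of the jig's sprung plate, its long side reaching from cheek to cheek. Steadily push the plate down with it until it lies level (the weight alone is not enough to bring it down, but is enough to keep it there), then let go and leave the weight standing on the level plate. Do not drop the weight on the plate or slap it down, and leave the other things on the bench alone.

Things in the scene. Friction and masses are not known exactly. Their poses are not given: they have to be found in the camera images.
- tall_weight_centre (a point): Centre (22 mm above the underside) of the tall weight: plain steel block 60 mm long (its x) x 40 mm wide (its y) x 44 mm tall (its z), about 0.8 kg, a dark disc mark on its top. It starts in one of the holder's slots, long side along the slot, so that only its two 40 mm wide end faces (60 mm apart) can be gripped there.
- low_weight_centre (a point): Centre (10 mm above its underside) of the low weight: the same plan and steel but only 20 mm tall, 0.37 kg. It stands in the holder's other slot and stays there.
- holder: Fixed black plastic holder, origin under its centre, on the bench. Floor 64 mm (x) x 105 mm (y), 12 mm thick; three walls 5 mm thick along x, at y = -50, 0 and 50 mm, their tops 56 mm above the bench, level with the top of the tall weight. The two slots, centred at y = -25 and 25 mm, are 45 mm wide, open at both ends and above.
- hinge (a point): Middle of the hinge axis of the jig's plate, fixed to the jig, 48 mm above the bench; the axis runs along its y. The aluminium plate, 84 mm wide and 6 mm thick, reaches 153 mm from here towards -x. Its cheeks are 5 mm thick, 42 mm tall above its face, and run from 50 to 120 mm from the hinge axis. Hinge posts at y = +-49 mm rise to 56 mm above the bench.
- spot (a point): Centre of the place for the weight, on the plate's upper face, half-way between the cheeks. When the plate is level this point is 51 mm above the bench and 85 mm from the hinge point towards its -x. Its x lies along the plate towards the hinge, y along the hinge, z off the plate's face. The plate bears two upright cheeks, 70 mm clear apart along y, with no wall between their ends.
- plate (a joint): Tilt of the plate in rad: 0 = level, on its stop; 0.3 = free edge fully up, where its spring holds it at the start and whereto it returns if let go bare. The hinge also has stiff friction: pushing it down at the spot takes about 11 N in all, the weight's own 8 N included. Once level, the tall weight keeps it there.
- multimeter: Bystander: hand-held multimeter lying on its back, 150 x 78 x 44 mm, origin under its middle.
- solder_spool: Bystander: spool standing on its flange, 60 mm across, 40 mm tall, origin under its centre.
- driver: Bystander: screwdriver lying on the bench, about 200 mm long along its x, origin under its middle.

How it is judged (in metres and radians):
On the way, in this order (a step that is already met when the one before it is completed fails the run):
1. the tall weight stands upright on the bench, out of the holder, let go of (height (world z) of tall_weight_centre below 0.026 m and angle between tall_weight_centre's own z axis and vertical below 0.1 rad and horizontal distance between tall_weight_centre and holder above 0.05 m and contact force between the fingers and tall_weight below 0.05 N), for 0.2 s.
2. the plate is pushed level with the tall weight standing on it between the cheeks (value of joint plate below 0.03 rad and x of tall_weight_centre in the frame of spot between -0.018 and 0.018 m and y of tall_weight_centre in the frame of spot between -0.012 and 0.012 m and z of tall_weight_centre in the frame of spot between 0.018 and 0.026 m and angle between the x axis of tall_weight_centre and the y axis of spot, either way round below 0.25 rad), for 0.2 s.
At the end, for the whole second after the job is handed in: Plate level within 0.03 rad; tall weight released, at rest, flat on it between the cheeks: centre within 18 mm of the spot along and 12 mm across the plate, 18 to 26 mm above its face, long side across within 0.25 rad. Other things within 30 mm of their start (all of step 2 and linear speed of tall_weight below 0.01 m/s and contact force between the fingers and tall_weight below 0.05 N); the robot touches nothing.
It fails at once if the plate is slapped down (faster than 1.5 rad/s) (velocity of joint plate below -1.5 rad/s).
It fails at once if the low weight is moved more than 30 mm (distance of low_weight_centre from where it was at the start of the episode above 0.03 m).
It fails at once if the multimeter is moved more than 30 mm (distance of multimeter from where it was at the start of the episode above 0.03 m).
It fails at once if the solder spool is moved more than 30 mm (distance of solder_spool from where it was at the start of the episode above 0.03 m).
It fails at once if the screwdriver is moved more than 30 mm (distance of driver from where it was at the start of the episode above 0.03 m).
It also fails if it takes over 58 s, if anything falls off the work surface, if the arm or the gripper's body presses on something with over 40 N, if the wrist force passes 120 N, or if a joint passes its speed limit or range.

## Working session

There is one attempt and no reset: what is moved stays moved. The work goes in short steps, each a Python script; the robot and the scene stay as the last script left them, time stands still between calls to the robot, and variables do not carry over. Pictures are saved under pics/ and viewed, and the job is handed in when it is done.

```bash
ls; mkdir -p pics; python3 - <<'E'
from rig import robot
import cv2,numpy as np
np.set_printoptions(precision=4,suppress=True)
print(robot.read_t(),robot.read_position(),robot.read_tcp_rot(),robot.read_force())
for n in ["side","top","wrist"]:
    p,d=robot.grab_frame(n); np.savez(f"f0_{n}.npz",p=p,d=d)
    cv2.imwrite(f"pics/a_{n}.png",p[:,:,::-1]); print(n,robot.camera_info(n))
E
```

```text
pics
0.0 [ 0.2637 -0.6208  0.2256] [[-0.9204 -0.3909 -0.0008]
 [-0.3909  0.9204  0.0015]
 [ 0.0001  0.0017 -1.    ]] [-0.8712  0.1878 -0.9435]
side {'vfov': 55.33960812672676, 'cx': 255.61703179918956, 'cy': 191.85999139814422, 'view': array([[-0.9905, -0.1377,  0.0047,  0.6281],
       [-0.0886,  0.6099, -0.7875,  0.1031],
       [ 0.1056, -0.7804, -0.6163,  1.3   ],
       [ 0.    ,  0.    ,  0.    ,  1.    ]])}
top {'vfov': 42.43613203288461, 'cx': 264.3154069505435, 'cy': 184.72715588828135, 'view': array([[-0.0155, -0.9995, -0.0277,  0.0369],
       [-0.982 ,  0.0204, -0.1875,  0.6523],
       [ 0.188 ,  0.0243, -0.9819,  1.3547],
       [ 0.    ,  0.    ,  0.    ,  1.    ]])}
wrist {'vfov': 65.70646984690485, 'cx': 251.69093765938823, 'cy': 190.7709102517592, 'T_tool_cam': array([[-0.0007, -0.963 , -0.2695,  0.0726],
       [ 1.    , -0.0007, -0.0001, -0.0003],
       [-0.0001, -0.2695,  0.963 , -0.1591],
       [ 0.    ,  0.    ,  0.    ,  1.    ]])}
```

View pics/a_side.png

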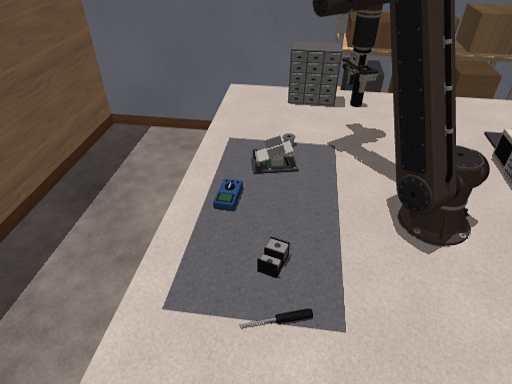

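View pics/a_top.png

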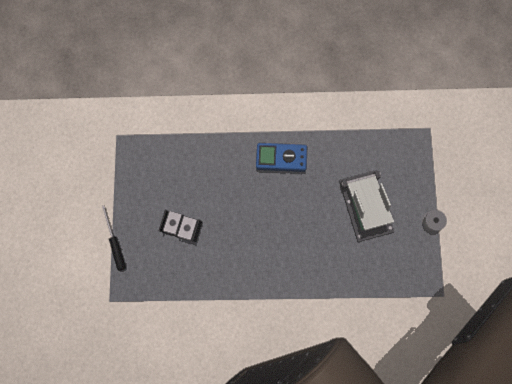

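View pics/a_wrist.png

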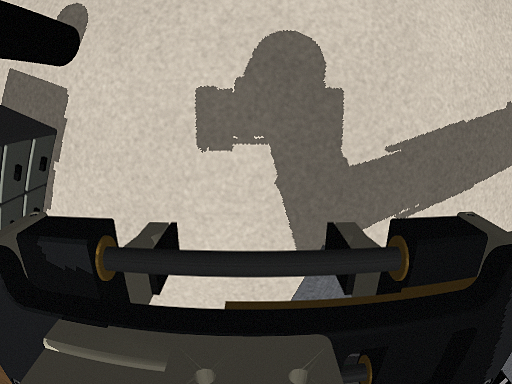

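```bash
cat > h.py <<'E'
import numpy as np,cv2
np.set_printoptions(precision=4,suppress=True)
def ray(info,uv):
    f=192/np.tan(np.radians(info['vfov'])/2)
    V=info['view'];R=V[:3,:3];t=V[:3,3]
    uv=np.atleast_2d(uv).astype(float)
    d=np.c_[(uv[:,0]-info['cx'])/f,(uv[:,1]-info['cy'])/f,np.ones(len(uv))]
    return -R.T@t,d@R
def onplane(info,uv,z):
    o,d=ray(info,uv); return o+d*((z-o[2])/d[:,2])[:,None]
def depthpts(info,uv,dep):
    o,d=ray(info,uv); return o+d*np.atleast_1d(dep)[:,None]
def wray(info,T,uv):  # T = world<-tool
    f=192/np.tan(np.radians(info['vfov'])/2)
    uv=np.atleast_2d(uv).astype(float)
    x=uv[:,0]-info['cx'];y=uv[:,1]-info['cy'];r=np.hypot(x,y)+1e-9;th=r/f
    d=np.c_[x/r*np.sin(th),y/r*np.sin(th),np.cos(th)]
    W=T@info['T_tool_cam']; return W[:3,3],d@W[:3,:3].T
def wplane(info,T,uv,z):
    o,d=wray(info,T,uv); return o+d*((np.asarray(z)-o[2])/d[:,2])[:,None]
def wdepth(info,T,uv,dep):
    f=192/np.tan(np.radians(info['vfov'])/2)
    W=T@info['T_tool_cam'];o,d=wray(info,T,uv)
    c=d@W[:3,2]; return o+d*(np.atleast_1d(dep)/c)[:,None]
def toolT(robot):
    T=np.eye(4);T[:3,:3]=robot.read_tcp_rot();T[:3,3]=robot.read_position();return T
def down(a): # jaw axis (tool y) at angle a deg in world xy, z down
    a=np.radians(a);y=np.array([np.cos(a),np.sin(a),0]);z=np.array([0,0,-1.]);x=np.cross(y,z)
    return np.c_[x,y,z]
E
python3 - <<'E'
from rig import robot
from h import *
I=robot.camera_info('top');f=np.load('f0_top.npz');p,d=f['p'],f['d']
print(onplane(I,[(172,223),(188,228)],.05)); print(onplane(I,[(163,212),(200,241),(195,242)],.056))
print('jig',onplane(I,[(368,205)],.05),'mm',onplane(I,[(282,157)],.04),'spool',onplane(I,[(435,222)],.04),onplane(I,[(104,207),(123,269)],0.01))
for uv in [(172,218),(172,223),(188,234),(181,228),(350,185),(358,182),(365,200),(375,225),(385,222)]:
    print(uv,depthpts(I,[uv],[d[uv[1],uv[0]]]))
a=cv2.resize(p[150:250,140:220],None,fx=6,fy=6,interpolation=cv2.INTER_CUBIC)
b=cv2.resize(p[160:250,330:400],None,fx=6,fy=6,interpolation=cv2.INTER_CUBIC)
cv2.imwrite('pics/b1.png',b[:,:,::-1])
I=robot.camera_info('side');p=np.load('f0_side.npz')['p']
a=cv2.resize(p[125:180,240:310],None,fx=8,fy=8,interpolation=cv2.INTER_CUBIC)
cv2.imwrite('pics/b2.png',a[:,:,::-1])
E
```

```text
[[0.5491 0.2915 0.05  ]
 [0.5339 0.2453 0.05  ]]
[[0.5805 0.3167 0.056 ]
 [0.4959 0.2096 0.056 ]
 [0.4933 0.2238 0.056 ]]
jig [[ 0.5902 -0.2694  0.05  ]] mm [[ 0.739  -0.0276  0.04  ]] spool [[ 0.5391 -0.4579  0.04  ]] [[0.6053 0.5044 0.01  ]
 [0.4224 0.4404 0.01  ]]
(172, 218) [[0.5659 0.2959 0.0309]]
(172, 223) [[0.5511 0.2951 0.0329]]
(188, 234) [[0.5158 0.243  0.0612]]
(181, 228) [[0.5334 0.2638 0.0581]]
(350, 185) [[ 0.6486 -0.2206  0.0532]]
(358, 182) [[ 0.657  -0.2439  0.0528]]
(365, 200) [[ 0.6008 -0.257   0.0755]]
(375, 225) [[ 0.5282 -0.2774  0.0935]]
(385, 222) [[ 0.5364 -0.3061  0.0888]]
```

View pics/b1.png

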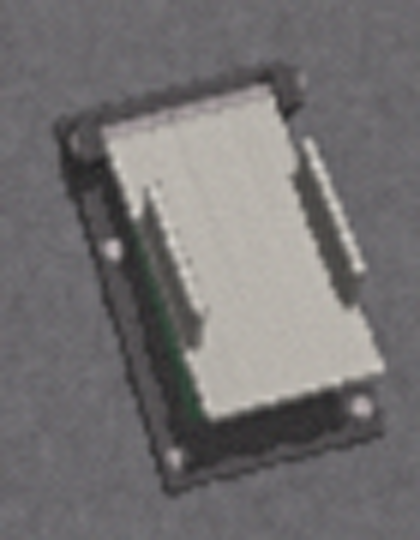

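View pics/b2.png

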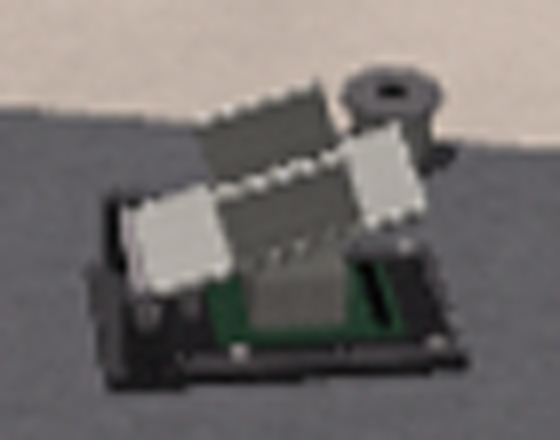

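```bash
cat >> h.py <<'E'
def snap(robot,name):
    T=toolT(robot);p,d=robot.grab_frame('wrist');np.savez(name+'.npz',p=p,d=d,T=T)
    cv2.imwrite(f'pics/{name}.png',cv2.resize(p,None,fx=1.5,fy=1.5,interpolation=cv2.INTER_CUBIC)[:,:,::-1])
E
python3 - <<'E'
from rig import robot
from h import *
tx=np.array([0.28,-0.0])
for a in (-90,90,-106,74,0,180,-18,162):
    print(a,[robot.ik([0.55,-0.26,.26],down(a)), robot.ik([0.5,0.24,.26],down(a))])
E
```

```text
-90 [array([ -6.924 ,  13.2091,  -5.2048,   0.    , -71.586 ,  96.924 ]), array([ 45.8731,   8.0262, -11.6986,   0.    , -70.2752,  44.1269])]
90 [array([ -6.924 ,  13.2091,  -5.2048,   0.    , -71.586 , -83.076 ]), array([  45.8731,    8.0262,  -11.6986,    0.    ,  -70.2752, -135.8731])]
-106 [array([ -6.924 ,  13.2091,  -5.2048,   0.    , -71.586 ,  80.924 ]), array([ 45.8731,   8.0262, -11.6986,   0.    , -70.2752,  28.1269])]
74 [array([ -6.924 ,  13.2091,  -5.2048,   0.    , -71.586 , -99.076 ]), array([  45.8731,    8.0262,  -11.6986,    0.    ,  -70.2752, -151.8731])]
0 [array([  -6.924 ,   13.2091,   -5.2048,    0.    ,  -71.586 , -173.076 ]), array([ 45.8731,   8.0262, -11.6986,   0.    , -70.2752, 134.1269])]
180 [array([ -6.924 ,  13.2091,  -5.2048,   0.    , -71.586 ,   6.924 ]), array([ 45.8731,   8.0262, -11.6986,   0.    , -70.2752, -45.8731])]
-18 [array([ -6.924 ,  13.2091,  -5.2048,   0.    , -71.586 , 168.924 ]), array([ 45.8731,   8.0262, -11.6986,   0.    , -70.2752, 116.1269])]
162 [array([ -6.924 ,  13.2091,  -5.2048,   0.    , -71.586 , -11.076 ]), array([ 45.8731,   8.0262, -11.6986,   0.    , -70.2752, -63.8731])]
```

```bash
python3 - <<'E'
from rig import robot
from h import *
# jig view: tool y at 195deg -> tool x at 285deg (i.e. -y). object +0.05 along tool x
R=down(195); o=np.array([0.59,-0.265])
p=o-0.05*R[:2,0]
robot.goto([p[0],p[1],.26],R); print(robot.read_t()); snap(robot,'w_jig')
R=down(162); o=np.array([0.53,0.26]); p=o-0.05*R[:2,0]
robot.goto([p[0],p[1],.24],R); print(robot.read_t(),robot.read_position(),robot.read_qpos()); snap(robot,'w_hold')
p,d=robot.grab_frame('top');np.savez("f1_top.npz",p=p,d=d)
E
```

```text
2.0083
3.9583 [0.5458 0.3069 0.2401] [ 47.1866  15.5267  -4.7091   0.0061 -69.7635 -65.2249]
```

View pics/w_jig.png

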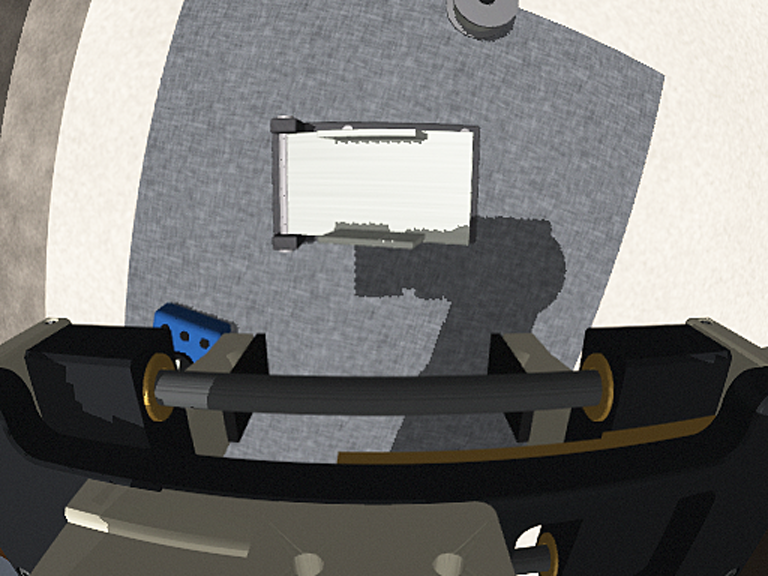

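View pics/w_hold.png

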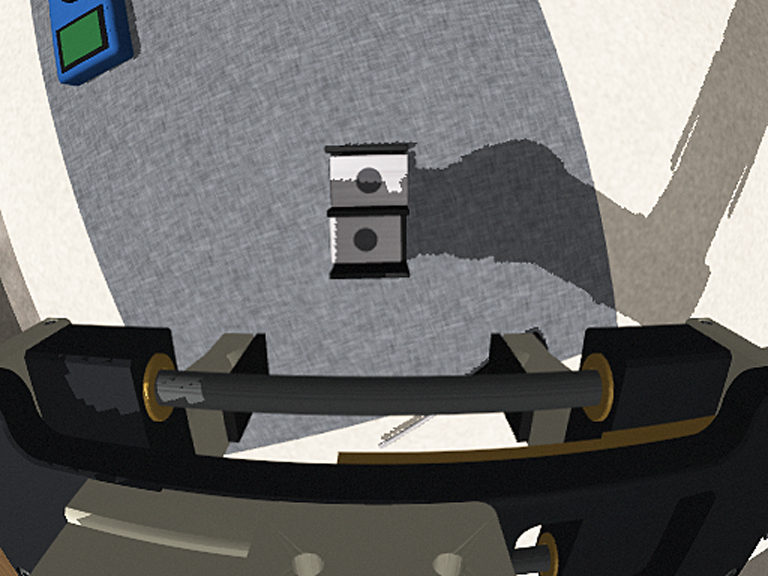

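```bash
python3 - <<'E'
import cv2,numpy as np
for n,(x0,x1,y0,y1),s in [('w_hold',(205,290,85,195),6),('w_jig',(170,330,70,175),5)]:
    p=np.load(n+'.npz')['p']
    a=cv2.resize(p[y0:y1,x0:x1],None,fx=s,fy=s,interpolation=cv2.INTER_NEAREST)
    if n=='w_jig':a=a.copy()
    cv2.imwrite(f'pics/z_{n}.png',a[:,:,::-1]);print(a.shape)
E
```

```text
(660, 510, 3)
(525, 800, 3)
```

View pics/z_w_hold.png

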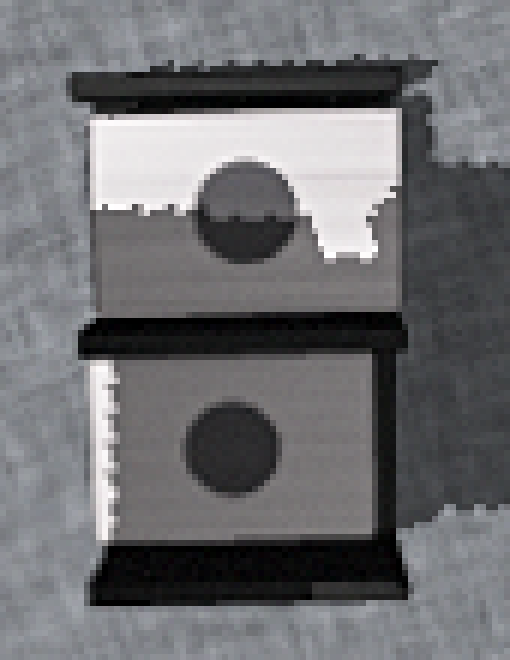

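View pics/z_w_jig.png

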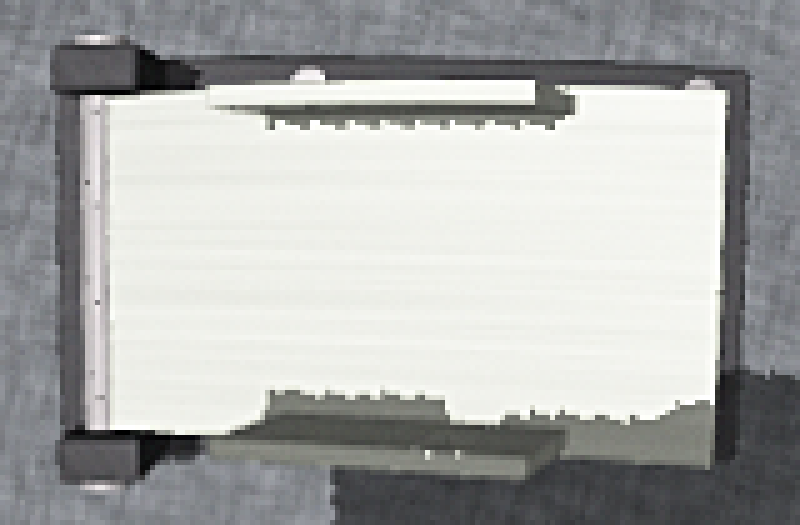

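```bash
python3 - <<'E'
from rig import robot
from h import *
I=robot.camera_info('wrist')
f=np.load('w_hold.npz');T=f['T'];d=f['d']
c=np.array([(90,113),(401,108),(401,313),(93,317)])/6+np.array([205,85])-.5
P=wplane(I,T,c,.056);print('tall',P,P.mean(0)); print(np.linalg.norm(np.diff(P[[0,1,2,3,0]],axis=0),axis=1))
for i,j in((0,1),(3,2),(1,2),(0,3)):
    v=P[j]-P[i];print(np.degrees(np.arctan2(v[1],v[0])))
q=np.array([(246,211),(232,449)])/6+np.array([205,85])-.5
print('discs',wplane(I,T,q,[.056,.032]))
# depth check
uv=np.round(c.mean(0)).astype(int);print('depth tall',wdepth(I,T,[uv],d[uv[1],uv[0]]))
f=np.load('w_jig.npz');T=f['T'];d=f['d']
c=np.array([(726,90),(712,468)])/5+np.array([170,70])-.5
P=wplane(I,T,c,.0962);print('edge',P,np.linalg.norm(P[1]-P[0]))
m=P.mean(0);v=P[0]-P[1];a=np.degrees(np.arctan2(v[1],v[0]));print('y angle',a)
ax=np.radians(a+90);x=np.array([np.cos(ax),np.sin(ax)])
if x[0]<0:x=-x
print('x ang',np.degrees(np.arctan2(x[1],x[0])),'hinge',m[:2]+.1453*x,'spot',m[:2]+.0603*x)
pins=np.array([(103,38),(97,490)])/5+np.array([170,70])-.5
P=wplane(I,T,pins,.048);print('pins',P,P.mean(0));v=P[0]-P[1];print(np.degrees(np.arctan2(v[1],v[0])))
post=np.array([(92,45),(52,66),(99,480),(60,460)])/5+np.array([170,70])-.5
print('posts',wplane(I,T,post,.056))
for s in [(700,200),(700,400),(200,250),(400,250),(550,250)]:
    u=np.round(np.array(s)/5+np.array([170,70])).astype(int);print(s,wdepth(I,T,[u],d[u[1],u[0]]))
# top cam
I=robot.camera_info('top')
e=np.array([(383,365),(205,418)])/6+np.array([330,160])-.5
P=onplane(I,e,.0962);m=P.mean(0);print('top edge',P,m,np.linalg.norm(P[1]-P[0]));v=P[1]-P[0];print(np.degrees(np.arctan2(v[1],v[0])), 'spot',m[:2]+.0603*x)
E
```

```text
tall [[0.556  0.219  0.056 ]
 [0.4996 0.2366 0.056 ]
 [0.5116 0.2743 0.056 ]
 [0.5682 0.2565 0.056 ]] [0.5338 0.2466 0.056 ]
[0.0591 0.0396 0.0593 0.0395]
162.62293460380693
162.53336610984402
72.35316830871837
72.06064188003053
discs [[0.5338 0.2464 0.056 ]
 [0.5528 0.2932 0.032 ]]
depth tall [[0.5333 0.247  0.0566]]
edge [[ 0.5362 -0.3302  0.0962]
 [ 0.5156 -0.2488  0.0962]] 0.0840300356183281
y angle -75.78737162065478
x ang 14.212628379345219 hinge [ 0.6668 -0.2538] spot [ 0.5844 -0.2747]
pins [[ 0.6804 -0.3095  0.048 ]
 [ 0.6551 -0.1968  0.048 ]] [ 0.6678 -0.2532  0.048 ]
-77.3451986211647
posts [[ 0.6808 -0.3068  0.056 ]
 [ 0.6894 -0.2997  0.056 ]
 [ 0.6539 -0.2014  0.056 ]
 [ 0.6648 -0.204   0.056 ]]
(700, 200) [[ 0.5347 -0.3047  0.097 ]]
(700, 400) [[ 0.522  -0.2623  0.0961]]
(200, 250) [[ 0.6407 -0.2635  0.0624]]
(400, 250) [[ 0.5943 -0.2757  0.0755]]
(550, 250) [[ 0.5622 -0.2849  0.0868]]
top edge [[ 0.5398 -0.3274  0.0962]
 [ 0.5171 -0.2454  0.0962]] [ 0.5284 -0.2864  0.0962] 0.08514137171194372
105.46848517997688 spot [ 0.5869 -0.2716]
```

```bash
python3 - <<'E'
from rig import robot
from h import *
def st(s):print(s,round(robot.read_t(),2),robot.read_position(),robot.read_force(),robot.read_grip_width())
R=down(162.4);x,y=.5338,.2466
robot.goto([x,y,.13],R);st('above')
robot.servo_line([x,y,.026],speed=.08);st('down')
robot.move_gripper(0.0);st('grip')
robot.servo_line([x,y,.035],speed=.05);st('lift1')
snap(robot,'w_lift')
E
```

```text
above 4.63 [0.5345 0.2462 0.1303] [0.607  0.8026 1.0338] 1.0007662230409953
down 6.08 [0.5341 0.2469 0.0266] [-0.294   0.7863 -0.1974] 0.9986451955453964
grip 6.65 [0.5338 0.2467 0.0261] [-1.8913 -0.1317  1.2688] 0.6866220577192772
lift1 6.98 [0.5335 0.2464 0.0348] [ 1.0388 -0.0667 -7.0072] 0.6789619301922548
```

View pics/w_lift.png

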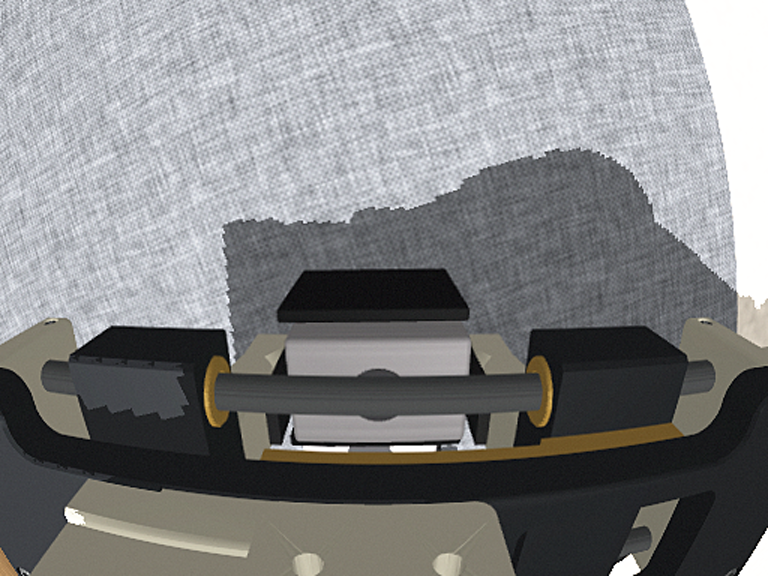

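The weight is held between the pads (disc at about (378,380)), the black wall top sits just beyond it at (372,290), and the force reading rose by its 8 N. Next I set it down on the open bench.

```bash
python3 - <<'E'
from rig import robot
from h import *
def st(s):print(s,round(robot.read_t(),2),robot.read_position(),robot.read_force(),robot.read_grip_width())
x,y=.5338,.2466
robot.servo_line([x,y,.14],speed=.12);st('lift')
R=down(104.2);x,y=.53,.02
robot.goto([x,y,.10],R);st('over')
robot.servo_line([x,y,.019],speed=.08);st('low')
z=.019
while z>.010:
    z-=.0015;robot.servo_line([x,y,z],speed=.015)
    F=robot.read_force()
    if F[2]>-3:break
robot.dwell(.15)
st('touch')
robot.move_gripper(1.0);st('open')
robot.servo_line([x,y,.17],speed=.15);st('up')
# view
Rv=down(194.2);p=np.array([x,y])-.05*Rv[:2,0]
robot.goto([p[0],p[1],.2],Rv);st('v');snap(robot,'w_bench')
E
```

```text
lift 8.06 [0.5332 0.2462 0.139 ] [ 0.1451 -1.0793 -7.4934] 0.6817988400558619
over 8.97 [0.5302 0.0199 0.0998] [ 0.0979  0.4062 -7.7947] 0.6836851039327723
low 10.13 [0.5305 0.0202 0.0195] [ 0.4686 -0.1461 -7.5195] 0.6816783848486585
touch 11.28 [0.5301 0.02   0.0141] [-4.7557  1.0486  5.6928] 0.6813407660626328
open 11.98 [0.53  0.02  0.013] [ 0.2303  0.2416 -0.4473] 0.9971931628388542
up 13.18 [0.5294 0.0198 0.1691] [-0.4375  0.9146 -0.059 ] 1.0001578930052695
v 14.5 [0.5176 0.0684 0.1996] [-0.3214  0.245  -0.0288] 1.0032714662668922
```

View pics/w_bench.png

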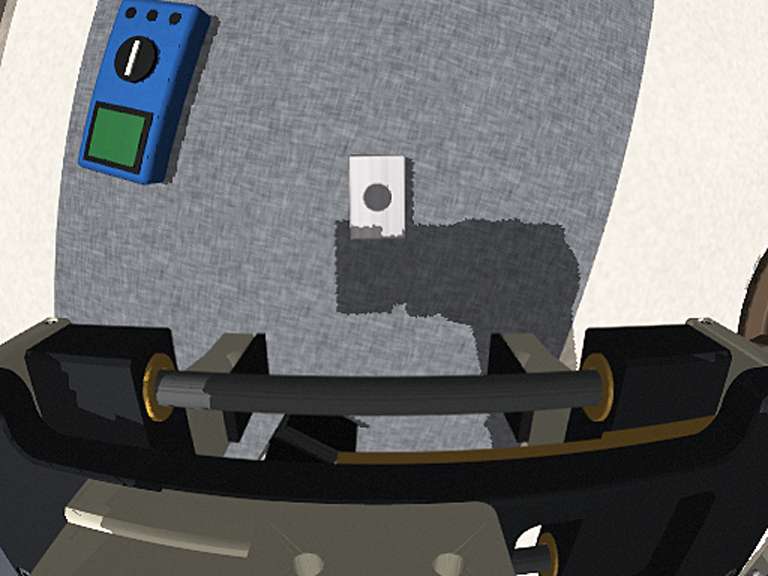

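The weight stands upright on the bench, disc at (377,197), its sides square to the picture. I measure it before taking it by the other sides.

```bash
python3 - <<'E'
from rig import robot
from h import *
I=robot.camera_info('wrist');f=np.load('w_bench.npz');T=f['T'];p=f['p']
s=p[80:185,215:295];cv2.imwrite('pics/z_bench.png',cv2.resize(s,None,fx=6,fy=6,interpolation=cv2.INTER_NEAREST)[:,:,::-1])
hsv=cv2.cvtColor(p,cv2.COLOR_RGB2GRAY)[110:152,238:268]
n,l,stt,c=cv2.connectedComponentsWithStats((hsv<105).astype(np.uint8))
for i in range(1,n):
    if stt[i][4]>100: print(stt[i],c[i]+[238,110],wplane(I,T,[c[i]+[238,110]],.044))
q=np.array([(349,156),(405,156),(406,238),(350,238)])/1.5
P=wplane(I,T,q,.044);print(P,P.mean(0),np.linalg.norm(np.diff(P,axis=0),axis=1))
for i,j in((0,3),(1,2)):
    v=P[j]-P[i];print(np.degrees(np.arctan2(v[1],v[0])))
E
```

```text
[  5  13  18  17 246] [251.3496 131.0691] [[0.5301 0.0198 0.044 ]]
[[ 0.556  -0.0034  0.044 ]
 [ 0.5182 -0.0128  0.044 ]
 [ 0.5028  0.0435  0.044 ]
 [ 0.5416  0.0532  0.044 ]] [0.5297 0.0201 0.044 ] [0.039  0.0584 0.04  ]
104.27503885436994
105.2788526140029
```

View pics/z_bench.png

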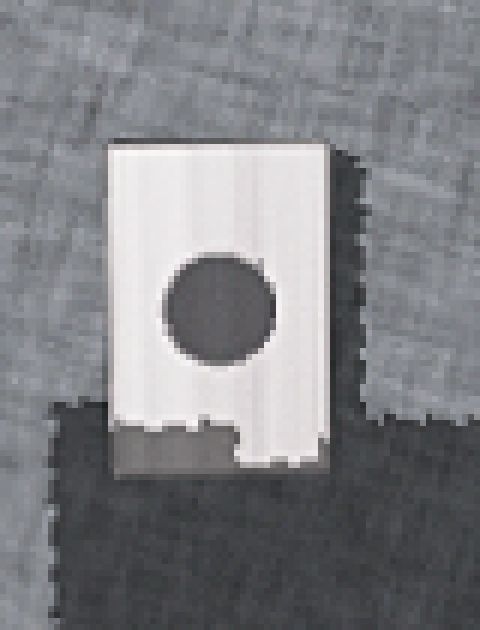

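```bash
python3 - <<'E'
from rig import robot
from h import *
def st(s):print(s,round(robot.read_t(),2),robot.read_position(),robot.read_force(),robot.read_grip_width())
R=down(194.2);x,y=.5301,.0198
robot.goto([x,y,.12],R);st('over')
robot.servo_line([x,y,.015],speed=.08);st('down')
robot.move_gripper(0.0);st('grip')
robot.servo_line([x,y,.20],speed=.12);st('lift')
x,y=.5848,-.2742
robot.goto([x,y,.20],R);st('jig')
robot.servo_line([x,y,.155],speed=.08);st('hover');snap(robot,'w_hover')
p,d=robot.grab_frame('side');cv2.imwrite('pics/s_hover.png',cv2.resize(p[90:190,210:340],None,fx=6,fy=6,interpolation=cv2.INTER_CUBIC)[:,:,::-1])
E
```

```text
over 15.02 [0.5299 0.019  0.1193] [0.4822 0.3204 2.2735] 1.0019682350502268
down 16.48 [0.5305 0.0199 0.0155] [-1.3817  0.5017  0.0771] 0.9976100316843577
grip 17.29 [0.5303 0.0199 0.015 ] [ 0.5419 -0.1242 -0.49  ] 0.4540839399827281
lift 18.98 [0.5296 0.0197 0.1992] [-0.0105  1.0312 -7.8307] 0.4576741447901999
jig 20.13 [ 0.5847 -0.2741  0.1995] [-0.6402 -0.1423 -7.8365] 0.4562516117597575
hover 20.84 [ 0.5852 -0.2743  0.1553] [ 0.5147  0.4135 -7.0168] 0.45537084057714544
```

View pics/w_hover.png

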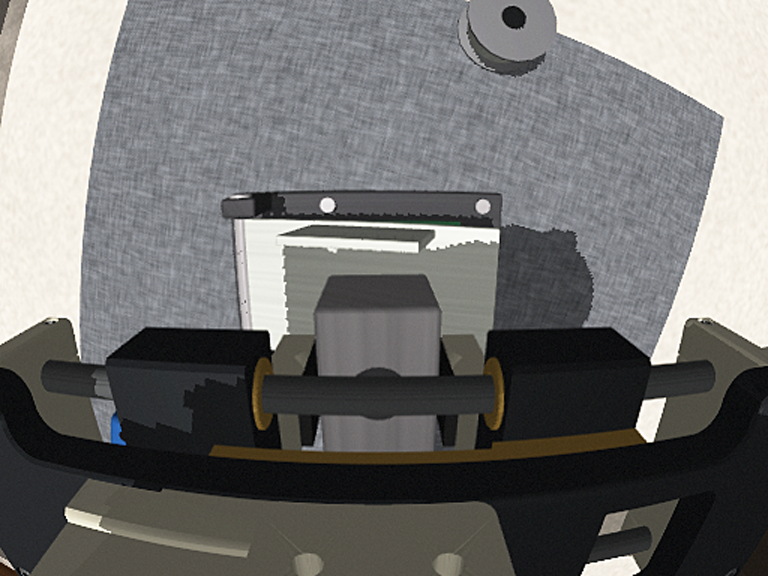

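View pics/s_hover.png

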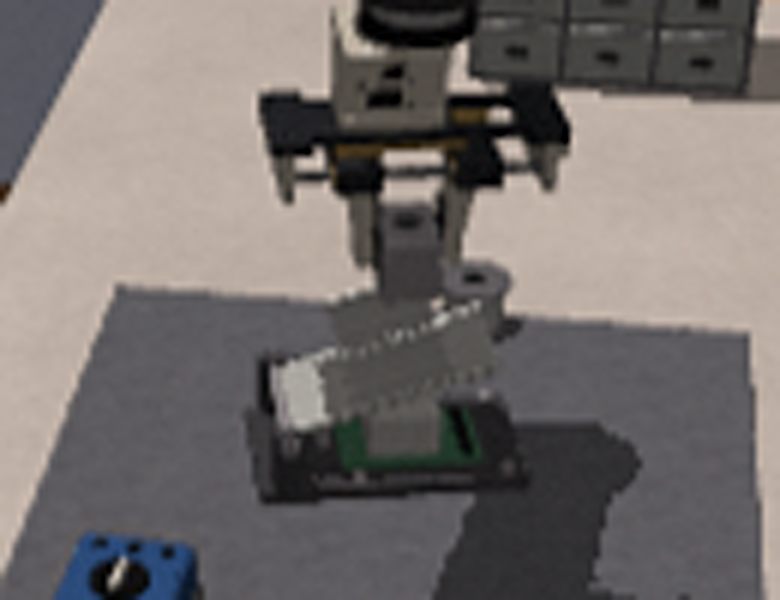

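```bash
python3 - <<'E'
from rig import robot
from h import *
I=robot.camera_info('wrist');f=np.load('w_hover.npz');T=f['T'];p=f['p']
s=p[140:190,170:310];cv2.imwrite('pics/z_hov.png',cv2.resize(s,None,fx=5.5,fy=5.5,interpolation=cv2.INTER_NEAREST)[:,:,::-1])
P=wplane(I,T,np.array([(279,238),(420,250)])/1.5,[.106,.1265])
a=np.radians(14.2);X=np.array([np.cos(a),np.sin(a)]);Y=np.array([-X[1],X[0]])
r=P[:,:2]-[.5848,-.2742];print(np.c_[r@X,r@Y])
E
```

```text
[[ 0.0479 -0.0388]
 [-0.0177 -0.0366]]
```

View pics/z_hov.png

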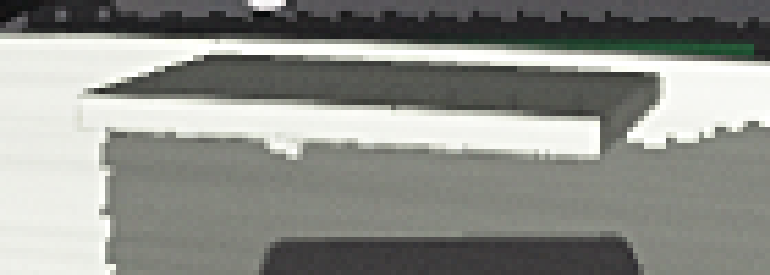

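```bash
python3 - <<'E'
from rig import robot
from h import *
I=robot.camera_info('wrist');f=np.load('w_hover.npz');T=f['T']
q=np.array([(80,128),(600,158),(80,95),(600,118)])/5.5+np.array([170,140])-.5
P=wplane(I,T,q,[.106,.1265,.106,.1265])
a=np.radians(14.2);X=np.array([np.cos(a),np.sin(a)]);Y=np.array([-X[1],X[0]])
r=P[:,:2]-[.5848,-.2742];print(np.c_[r@X,r@Y])
# expected
for d in(50,120):print((85-d*np.cos(.3)+45*np.sin(.3))/1e3)
w=wplane(I,T,np.array([(275,238),(625,238)])/5.5+np.array([170,140])-.5,.14)[:,:2]-[.5848,-.2742]
print(np.c_[w@X,w@Y])
E
```

```text
[[ 0.0495 -0.0358]
 [-0.0168 -0.0356]
 [ 0.0493 -0.0402]
 [-0.0167 -0.0403]]
0.050531584843479985
-0.016341969395312433
[[ 0.0201 -0.0293]
 [-0.0185 -0.0293]]
```

The far cheek's inner edge lies 35.7 mm from my spot estimate (35 expected) and its direction is right to a fraction of a degree. So I lower the weight and push slowly, watching the force.

```bash
python3 - <<'E'
from rig import robot
from h import *
def st(s):print(s,round(robot.read_t(),2),robot.read_position(),robot.read_force(),robot.read_grip_width())
x,y=.5845,-.2746
robot.servo_line([x,y,.102],speed=.06);st('pre')
z=.102
while z>.0665:
    z-=.003;robot.servo_line([x,y,z],speed=.02);st(f'{z:.4f}')
    if robot.read_force()[2]>12:print('stop');break
snap(robot,'w_push')
p,d=robot.grab_frame('side');cv2.imwrite('pics/s_push.png',cv2.resize(p[90:190,210:340],None,fx=6,fy=6,interpolation=cv2.INTER_CUBIC)[:,:,::-1])
E
```

```text
pre 21.98 [ 0.5849 -0.2747  0.1025] [ 0.253  -0.1539 -7.1699] 0.45630523551229646
0.0990 22.27 [ 0.5844 -0.2745  0.099 ] [-0.6263 -0.1488 -8.8903] 0.4528156703255529
0.0960 22.57 [ 0.5846 -0.2748  0.0965] [-1.4435 -0.2781 -1.5413] 0.45298177351617247
0.0930 22.88 [ 0.5846 -0.2749  0.0932] [-2.4562 -1.9117  0.0387] 0.45562271970452567
0.0900 23.18 [ 0.5846 -0.2748  0.0897] [-1.5544 -2.21   -2.5194] 0.4534040143295278
0.0870 23.48 [ 0.5845 -0.2745  0.0866] [-0.9642 -3.0049 -3.7304] 0.45256901695067453
0.0840 23.77 [ 0.5843 -0.2744  0.0835] [-0.9686 -1.3656 -2.5585] 0.45389024958784685
0.0810 24.07 [ 0.5843 -0.2744  0.0806] [-2.1867 -1.418  -2.0972] 0.4547702240732943
0.0780 24.38 [ 0.5844 -0.2744  0.0776] [-2.6944 -0.3427 -2.9953] 0.4556731583919615
0.0750 24.68 [ 0.5844 -0.2745  0.0746] [-2.9094  0.1879 -2.7109] 0.45644905671331154
0.0720 24.98 [ 0.5845 -0.2745  0.0717] [-3.144   0.2821 -2.9109] 0.45553612829959583
0.0690 25.27 [ 0.5843 -0.2746  0.0687] [-4.5744 -1.1891 -2.1171] 0.4489821546644724
0.0660 25.57 [ 0.5843 -0.2746  0.066 ] [-5.2153 -1.0735 -0.4456] 0.4559703731372364
```

View pics/w_push.png

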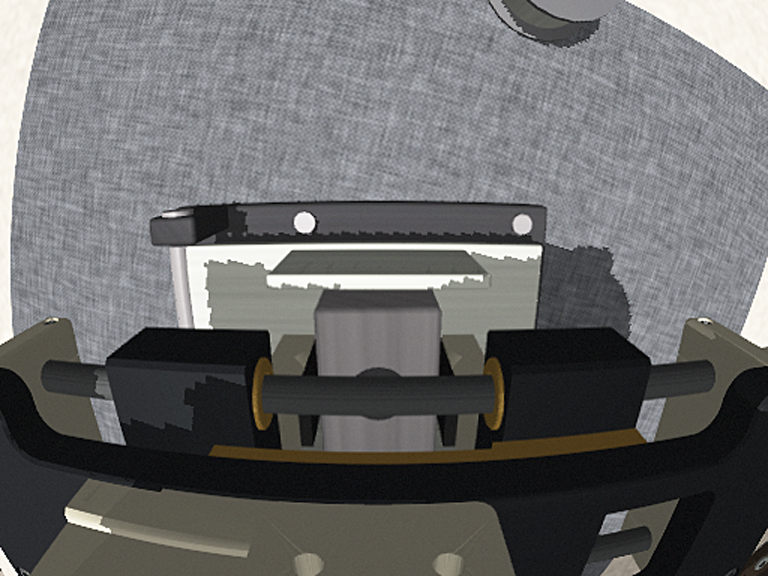

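View pics/s_push.png

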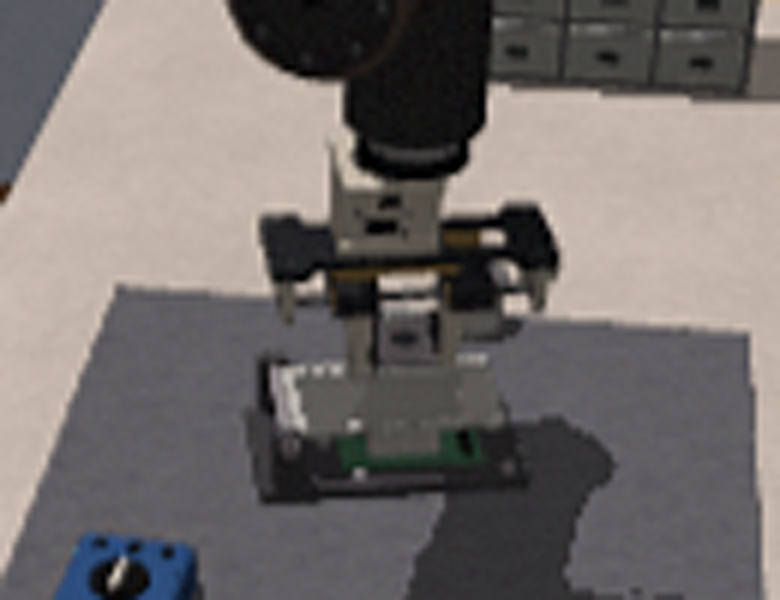

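The plate looks nearly level, its cheek edge horizontal at row ~255 in the wrist view. The force shows no stop yet, so I press on in small steps.

```bash
python3 - <<'E'
from rig import robot
from h import *
def st(s):print(s,round(robot.read_t(),2),robot.read_position(),robot.read_force(),robot.read_grip_width())
x,y=.5845,-.2746;z=.066
while z>.061:
    z-=.0006;robot.servo_line([x,y,z],speed=.01);robot.dwell(.08);st(f'{z:.4f}')
    if robot.read_force()[2]>9:print('stop');break
robot.dwell(.3);st('hold')
p,d=robot.grab_frame('side');cv2.imwrite('pics/s_push2.png',cv2.resize(p[90:190,210:340],None,fx=6,fy=6,interpolation=cv2.INTER_CUBIC)[:,:,::-1])
snap(robot,'w_push2')
E
```

```text
0.0654 26.01 [ 0.5844 -0.2746  0.066 ] [-5.3924  0.1341  3.6805] 0.44904459430091564
0.0648 26.34 [ 0.5844 -0.2746  0.0659] [-7.2635  0.7171  6.8265] 0.4508878199960421
0.0642 26.68 [ 0.5844 -0.2747  0.0658] [-9.1105  2.4992 11.465 ] 0.454476721061049
stop
hold 26.98 [ 0.5843 -0.2747  0.0658] [-9.3876  2.5109 11.8716] 0.4527011964169621
```

View pics/s_push2.png

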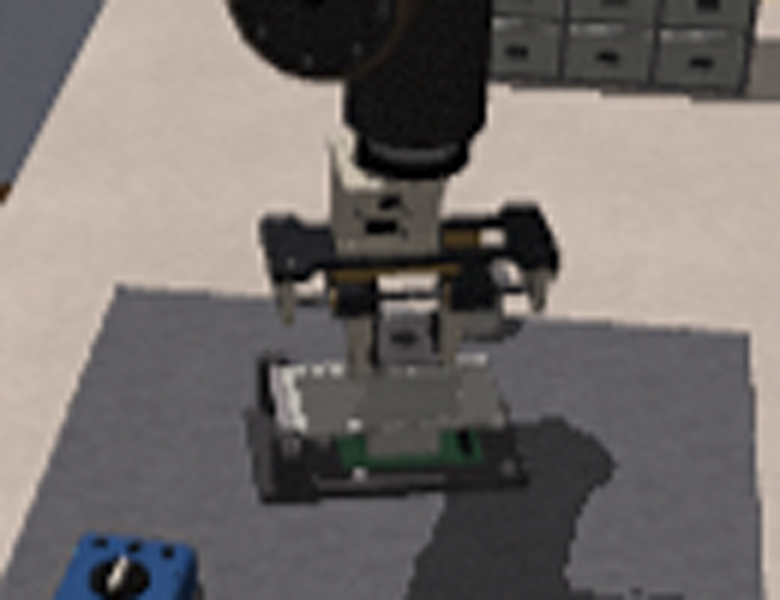

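The force climbs steeply with no more travel at TCP z 0.0658, which is the level height plus the 15 mm grip height, so the plate is on its stop. I ease the preload and let go.

```bash
python3 - <<'E'
from rig import robot
from h import *
def st(s):print(s,round(robot.read_t(),2),robot.read_position(),robot.read_force(),robot.read_grip_width())
x,y=.5844,-.2747
robot.servo_line([x,y,.0652],speed=.01);robot.dwell(.2);st('ease')
robot.move_gripper(1.0);st('open')
robot.servo_line([x,y,.16],speed=.08);st('up1')
R=down(194.2);p=np.array([x,y])-.05*R[:2,0]
robot.goto([p[0],p[1],.25],R);st('v');snap(robot,'w_fin')
p,d=robot.grab_frame('side');cv2.imwrite('pics/s_fin.png',cv2.resize(p[90:190,210:340],None,fx=6,fy=6,interpolation=cv2.INTER_CUBIC)[:,:,::-1])
E
```

```text
ease 27.52 [ 0.5847 -0.2746  0.0659] [-6.7331  1.72    5.9919] 0.4538600888314687
open 28.48 [ 0.5844 -0.2747  0.0652] [0.8982 0.2433 0.2045] 0.9976674574874597
up1 29.81 [ 0.584  -0.2746  0.1593] [-0.305   0.0084 -0.1854] 1.0012778785843468
v 30.3 [ 0.5724 -0.2256  0.2511] [0.0617 0.2615 0.2415] 1.0004768697149893
```

View pics/w_fin.png

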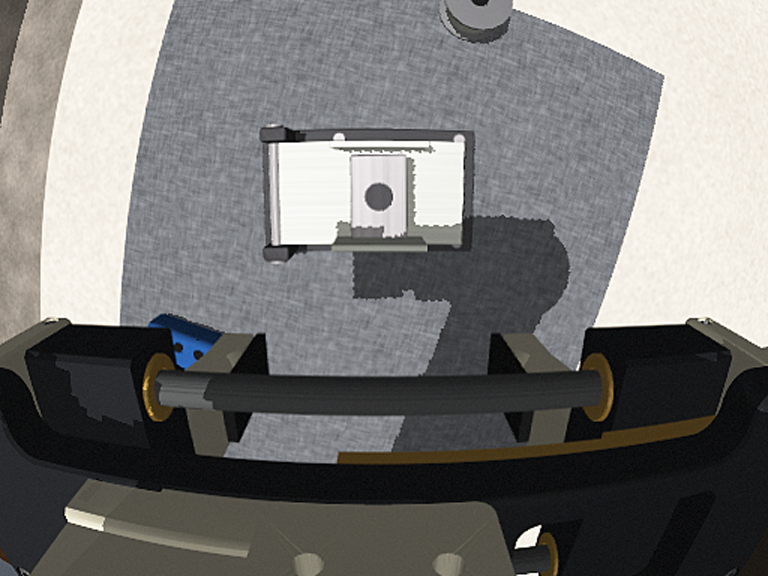

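View pics/s_fin.png

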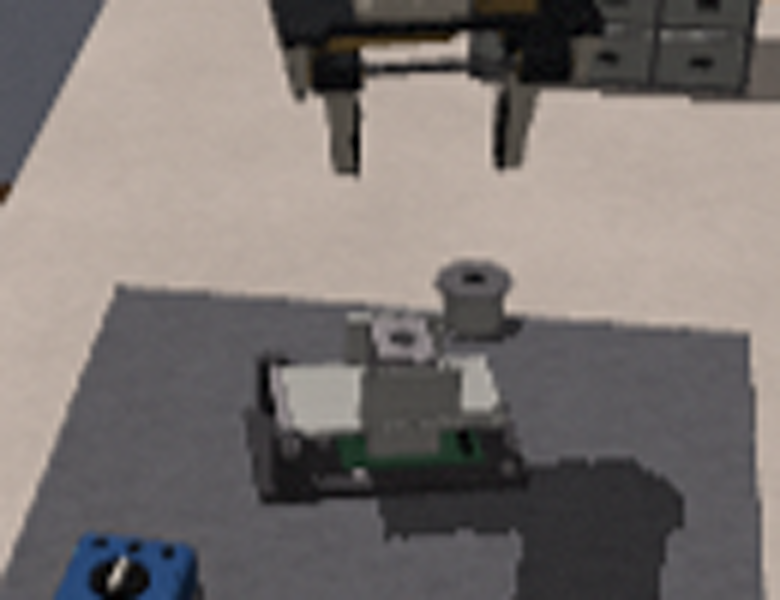

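The weight stands between the cheeks (disc at (378,197)), gripper clear. I check the plate's level by depth and the weight's place, then compare the other things in the top view.

```bash
python3 - <<'E'
from rig import robot
from h import *
I=robot.camera_info('wrist');f=np.load('w_fin.npz');T=f['T'];d=f['d']
a=np.radians(14.2);X=np.array([np.cos(a),np.sin(a)]);Y=np.array([-X[1],X[0]])
P=wplane(I,T,[np.array([378,197])/1.5],.095);r=P[:,:2]-[.5846,-.2744];print('weight disc rel spot',r@X,r@Y)
v,u=np.mgrid[112:145,188:228];uv=np.c_[u.ravel(),v.ravel()]
Q=wdepth(I,T,uv,d[v.ravel(),u.ravel()])
v2,u2=np.mgrid[110:140,280:305];uv2=np.c_[u2.ravel(),v2.ravel()]
Q2=wdepth(I,T,uv2,d[v2.ravel(),u2.ravel()])
A=np.vstack([Q,Q2]);ok=abs(A[:,2]-.051)<.01;A=A[ok]
s=(A[:,:2]-[.5846,-.2744])@X
c=np.polyfit(s,A[:,2],1);print('plate slope',c,len(A),s.min(),s.max())
p,dd=robot.grab_frame('top');cv2.imwrite('pics/top_fin.png',p[:,:,::-1])
p0=np.load('f0_top.npz')['p'];diff=np.abs(p.astype(int)-p0).sum(2)
for n,(x0,x1,y0,y1) in dict(mm=(250,312,138,176),spool=(420,450,205,238),driver=(98,130,200,275),low=(160,182,208,240)).items():print(n,(diff[y0:y1,x0:x1]>90).sum())
print(robot.read_t(),robot.read_force())
E
```

```text
weight disc rel spot [0.0002] [0.0005]
plate slope [-0.0003  0.052 ] 2057 -0.06314029876831867 0.07869347198252231
mm 986
spool 2
driver 3
low 47
30.45 [-0.1128 -0.5243 -0.91  ]
```

View pics/top_fin.png

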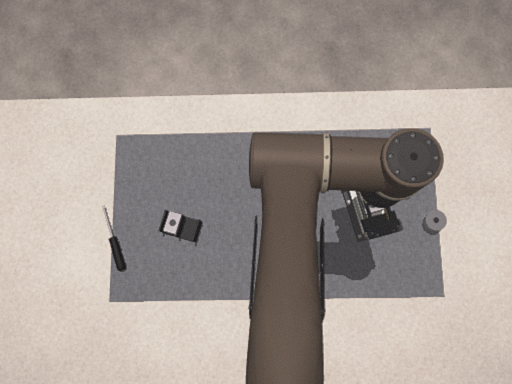

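```bash
python3 - <<'E'
from rig import robot
robot.job_done();print(robot.read_t())
E
```

```text
the job is handed in; nothing more can be done
the job is handed in; nothing more can be done
```

The tall weight is standing on the level plate between the cheeks, and I handed the job in at about 30 s of the 58 s allowed. The interface gives no verdict.

**What I did:**
- I took the weight from the holder by its 40 mm end faces, set it upright on the bench and released it.
- I gripped it again by its 60 mm long sides and lowered it between the cheeks.
- I pushed slowly, in 3 mm and then 0.6 mm steps. At TCP z 0.0658 m, the height expected for level, the force rose steeply with no further travel.
- I eased the load, opened the gripper and moved clear.

**Last checks:**
- **Weight position:** its disc mark is 0.2 mm along and 0.5 mm across from my estimate of the spot. That estimate is good to 1–2 mm.
- **Plate:** slope is about 0.0003 rad from the wrist depth, and the face is near 52 mm high (51 mm expected, within camera error).
- **Gripper:** clear of everything, with the force reading back to noise.
- **Other things:** the spool, the screwdriver and the low weight look unmoved in the top view. A small pixel change at the low weight is probably lighting, as the tall weight beside it is gone.

**Not fully checked:** the arm hid the multimeter in the last top view, so I could not compare it there. Part of it shows in the last side view, and no move went near it.

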